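# Lower the grinder's eye guard and lock its clamp to the click

### The arm

A 7-joint arm with a two-finger parallel gripper is mounted at the origin on the work surface. World frame = base frame: x ahead of the robot, y to its left, z up, the work surface at z = 0. Lengths are in m, angles in rad, forces in N, time in s.
With the tool pointing down it reaches from about 0.35 to 0.9 m from the base axis. Payload 8.1 kg.
Tool frame: the origin (TCP) lies midway between the tips of the shut fingers; the grasp point (between the pads) lies arm.grip_point_offset behind it (arm.grip_point_offset is the distance from the TCP to the grasp point, in m); y points along the fingers, z is the direction in which the jaws open and shut, and the axes are right-handed (so a half turn about y gives the same grasp; the last joint's range is limited). The gripper opens to 92 mm and grips with 3 to 60 N. Pads are 19 mm wide; open, the fingers measure 130 mm over their backs; the gripper's body (75 mm by 190 mm) begins 47 mm behind the grasp point.
Start: joints at [-1.227, 0.434, 0.025, 1.573, -0.012, 1.134, -0.075], TCP at [0.27, 0.564, 0.227] pointing down, gripper open.
Joint ranges: [-2.62, 2.62], [-0.44, 2.09], [-1.27, 1.32], [0.08, 2.57], [-1.32, 4.46], [0.12, 2], [-2.74, 2.74]. Speed limits (rad/s): [2.22, 2.22, 3.01, 3.01, 3.14, 3.14, 3.14].

### API

Orientations are given as a rotation vector (axis times angle).
In Python, from cell import arm, get_image, camera_info gives the robot as it stands.
- The arm moves only by the tool carry_out, never from a script. Its argument "steps" is one flat list of numbers, 5 for each row, row after row: the opening, from 0 (shut) to 1 (fully open), then the shift along the world's x, y, z in units of 0.1 m (1.0 is 0.1 m), then the turn about the world's z in units of 45 degrees (1.0 is 45 degrees). In form: [hand, dx, dy, dz, spin, hand, dx, dy, dz, spin, ...]. A call has 1 to 12 rows; each row is the pose to reach, as a shift and turn from the pose commanded when the call began; what a row does not reach only later rows make up. A row lasts 1/10 s, in which the tool goes at most 50 mm and 8.59 degrees, less where a joint would pass 70% of its speed; a pose out of reach is approached as far as the arm can. A call with a number of a shift or a turn outside -1 to 1 is refused whole. A call with a gripper value outside its range is refused whole. The fingers move at their own pace and stop on an object; "grip_force" is the grip in N (left out, the last holds). Time passes only in rows, so rows that repeat a pose let the fingers close. It gives the time, the measured TCP pose, the force and the opening at its end, in the units of the state.
- arm.observe(): the state, without advancing time (a new reading comes with each control period).
- get_image(name): name is "scene" or "top"; returns (picture, depth): 420x560x3 uint8, red, green, blue; 420x560 float32, m along the optical axis (not along the pixel's ray), 0 where there is no reading.
- camera_info(name): a dict with "fovy" (degrees; the focal length in pixels is half the picture's height over the tangent of half this angle, whatever the lens; pixels are square), "cx", "cy" (the principal point, pixels), "dist_coeffs" ([k1, k2, p1, p2, k3] as OpenCV has them; the pictures are not rectified), "R" (3x3) and "t" (3): a world point X has camera coordinates R X + t. Camera axes: x right, y down, z forward; pixel columns grow to the right and rows downward; lengths in m; the calibration is good to about 2 mm. A picture is of the moment at which its call begins. camera_info takes no time and is no camera call.
- arm.sign_off(): hands the job in, once; it reports no verdict.
The state is a dict: "clock": time; "joints": joint angles; "dq": joint speeds; "joint_efforts": joint torques, N m; "position": TCP position; "ee_rot": TCP orientation; "force": force on the tool from outside, world axes, zero at the start; "ft_torque": the same for the moment, N m; "width": opening from 0.0 (shut) to 1.0 (fully open).
Only numpy, scipy, OpenCV 4.12 (cv2) and the standard library are available. Lean on these libraries where they do the work, as an engineer would, in place of code of your own. Each camera call takes 0.05 s, during which the arm holds its last target. There are 200 camera calls.

### The job

Swing the eye guard of the grinder's right-hand wheel all the way down onto its stop by its ball-ended lever, without pushing on the clear pane. Then lock it there: turn the clamp's T-handle clockwise until the torque limiter slips and clicks, and stop - one click is enough, and it must not come to a third. Leave the other things on the bench where they are.

Things in the scene. Friction and masses are not known exactly. Their poses are not given: they have to be found in the camera images.
- grinder: Bench grinder with 150 mm wheels, grey, bolted down, front to the robot: 330 mm wide along y, 180 mm deep. Origin under its middle on the bench; z up, x to its back, y to its left. Tops above the bench: wheel guards 215 mm, motor 190 mm, clamp block over the motor 250 mm. It can stand turned by up to 17 degrees.
- guard_axis (a point): Fixed point on the grinder, 20 mm in -x, 215 mm in -y from its middle and 232 mm above the bench: on the axis of the level steel rod (12 mm thick, along y) that carries the eye guard, in the plane in which the lever swings. Axes as the grinder's.
- lever_ball (a point): Centre of the black ball (28 mm across) on the end of the guard's lever, a bar 11 mm thick at the rod's right-hand end, 115 mm from guard_axis; nothing to its right; the pane starts 33 mm to its left. It swings to the front and down in the grinder's x-z plane. Push it from behind (+x) and above: about 4 to 5 N; it stays where it is left.
- guard (a joint): Swing of the eye guard, rad: 0 fully up (lever 75 degrees above level, leaning to the front), growing as it comes down, 1.22 on its stop (lever to the front, 5 degrees above level). Lever elevation = 1.309 - joint. It starts between 0 and 0.25.
- pane (a point): Centre of the clear plastic pane of the eye guard (95 x 90 mm, 4 mm thick, dark frame), on the rod over the front of the right-hand wheel, 40 degrees below the lever and centred 80 mm to its left (+y). Not to be pushed.
- t_handle (a point): Centre of the clamp's T-handle: on its upright axis, at the height of its cross-bar, 276 mm above the bench, 20 mm in +x from the grinder's middle. Turns with the handle, x along the bar. The bar reaches 78 mm each way, with sleeves 18 mm thick from 36 mm outwards; hub 54 mm across, top 19 mm above this point. 26 mm clear under the bar. Pushed round clockwise, seen from above.
- screw (a joint): Turn of the clamp screw, rad, growing clockwise seen from above; 1.9 is tight. It starts loose, between 0.4 and 1.4. The T-handle takes the screw along easily (0.06 N m) until it is tight; then the handle slips on it.
- clutch (a joint): Slip of the T-handle on the tight screw (torque limiter), rad, clockwise: 0 at the start. To slip it takes 0.5 N m (9 N at 55 mm); the torque rises over 0.1 rad, then falls away, and at about 0.4 the handle jumps on by itself to the next notch at 0.785: that is a click. Further clicks: jumps at about 1.2 and 2.0, notches at 1.571 and 2.356.
- hammer: Bystander: lump hammer, steel head 112 x 46 x 46 mm on a 235 mm wooden handle, lying to the right of the grinder; origin under the head
- jar: Bystander: glass marmalade jar with a lid, 76 mm across, 116 mm high, standing in front of the grinder's middle; origin under its centre
- hinge_box: Bystander: open cardboard box of brass hinges, 120 x 180 x 50 mm, at the grinder's left end; origin under its centre
- mug: Bystander: white mug, 82 mm across, 90 mm high, at the grinder's right end; origin under its centre
- wire_brush: Bystander: wire brush, 270 x 30 x 36 mm, lying on the boards in front of the right-hand wheel; origin under its middle
- chisel: Bystander: cold chisel, 200 mm long, 20 mm thick, lying on the boards at the front right; origin under its middle

How it is judged:
On the way, in this order (a step that is already met when the one before it is completed fails the run):
1. the eye guard is down on its stop (value of joint guard above 1.14 rad), for 0.2 s.
2. with the guard down, the clamp screw is tight and the T-handle has slipped through a click (value of joint guard above 1.14 rad and value of joint screw above 1.82 rad and value of joint clutch above 0.6 rad), for 0.2 s.
At the end, for the whole second after the job is handed in: The guard is on its stop (within 0.08 rad, about 5 degrees), the clamp screw is tight (within 0.08 rad), the handle has clicked once or twice (slip between 0.6 and 1.9 rad), and each bystander is within 30 mm of where it began (all of step 2 and value of joint clutch below 1.9 rad and distance of each of hammer, jar, hinge_box, mug, wire_brush, chisel from where it was at the start of the episode below 0.03 m); the robot touches nothing.
It fails at once if the torque limiter is driven into a third click (value of joint clutch above 1.95 rad).
It fails at once if the clear pane is pushed on (more than 4 N) (contact force between guard_c4 and the fingers above 4 N or contact force between guard_c4 and the arm above 4 N).
It fails at once if a bystander is shoved or toppled (moved more than 30 mm) (distance of any of hammer, jar, hinge_box, mug, wire_brush, chisel from where it was at the start of the episode above 0.03 m).
It also fails if it takes over 54 s, if anything falls off the work surface, if the arm or the gripper's body presses on something with over 40 N, if the wrist force passes 120 N, or if a joint passes its speed limit or range.

## Working session

There is one attempt and no reset: what is moved stays moved. The work goes in short steps, Python scripts to look and compute and a tool call to move; the robot and the scene stay as the last step left them, time stands still between calls to the robot, and variables do not carry over. Pictures are saved under pics/ and viewed, about 8 in all and at most 12, crops included, and the job is handed in when it is done.

Besides the shell and the picture viewer there is one more tool, called by a JSON object that holds its "method" and its "body". carry_out: Moves the arm, as the interface text tells. Shifts and turns lie within -1 to 1; 1 stands for 0.1 m of shift or 45 degrees of turn. Its arguments: {"type":"object","properties":{"steps":{"type":"array","items":{"type":"number"}},"grip_force":{"type":"number"}},"required":["steps"]}

```bash
mkdir -p pics; cat > h.py <<'E'
import numpy as np, cv2
from cell import arm, get_image, camera_info
def cam(n):
    c=camera_info(n); f=210/np.tan(np.radians(c["fovy"])/2)
    return np.array([[f,0,c["cx"]],[0,f,c["cy"]],[0,0,1]]),np.array(c["dist_coeffs"],float),np.array(c["R"]),np.array(c["t"])
def ray(n,u,v):
    K,d,R,t=cam(n); p=cv2.undistortPoints(np.array([[[u,v]]],float),K,d)[0,0]
    return -R.T@t, R.T@np.array([p[0],p[1],1])
def atz(n,u,v,z):
    o,d=ray(n,u,v); return o+d*(z-o[2])/d[2]
def atd(n,u,v,dep):
    o,d=ray(n,u,v); return o+d*dep
def proj(n,X):
    K,d,R,t=cam(n); return cv2.projectPoints(np.array(X,float).reshape(-1,3),cv2.Rodrigues(R)[0],t,K,d)[0][:,0]
def cloud(n,dep):
    K,d,R,t=cam(n); h,w=dep.shape
    u,v=np.meshgrid(np.arange(w),np.arange(h))
    p=cv2.undistortPoints(np.stack([u,v],-1).reshape(-1,1,2).astype(float),K,d)[:,0]
    P=np.c_[p,np.ones(len(p))]*dep.reshape(-1,1)
    return ((P-t)@R).reshape(h,w,3)
E
python3 - <<'E'
from h import *
for n in("scene","top"):
    im,de=get_image(n); cv2.imwrite(f"pics/{n}0.png",im[...,::-1]); np.savez(f"{n}0.npz",im=im,de=de)
    K,d,R,t=cam(n); print(n,-R.T@t,R.round(2).tolist(),K[0,0],d)
print(arm.observe(),arm.grip_point_offset)
E
```

```text
scene [ 1.19710879 -0.70958407  0.96183954] [[0.75, 0.66, -0.02], [0.41, -0.49, -0.77], [-0.52, 0.57, -0.64]] 387.7229451758347 [-0.08590714  0.          0.          0.          0.        ]
top [ 0.23768774 -0.01358253  1.81296459] [[-0.02, -1.0, -0.0], [-0.98, 0.02, -0.2], [0.2, -0.0, -0.98]] 492.7437570539854 [0.01077022 0.         0.         0.         0.        ]
{'clock': 0.1, 'joints': array([-1.22661011,  0.43515782,  0.02496777,  1.57401617, -0.01159321,
        1.133981  , -0.07509831]), 'dq': array([ 2.81592394e-04, -1.06380813e-03, -1.17243753e-03, -2.35106703e-03,
       -4.92166709e-05, -1.91571785e-04,  7.34536274e-05]), 'joint_efforts': array([ 3.66232503e-03, -6.69122458e+01,  9.88323838e-01, -3.15146184e+01,
       -6.04909728e-02,  3.73635977e-02,  7.59763793e-05]), 'position': array([0.26989202, 0.56321367, 0.22601668]), 'ee_rot': array([-1.54365322,  0.35063532, -0.35034581]), 'force': array([-0.37205675,  0.18242824,  0.06415056]), 'ft_torque': array([-0.01083602, -0.00965027, -0.01842208]), 'width': 1.0011191213939892} 0.0188
```

View pics/scene0.png

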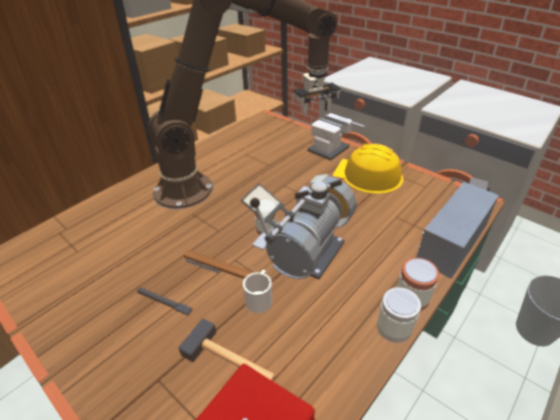

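View pics/top0.png

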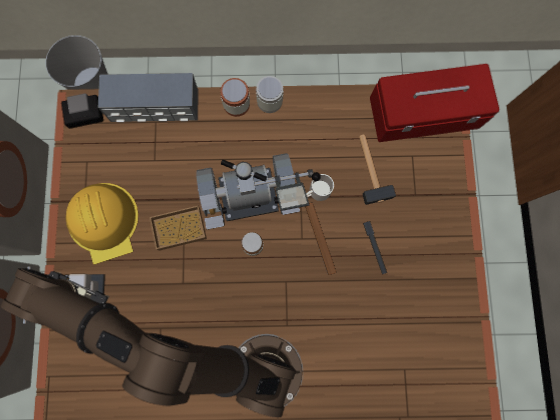

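The scene view shows the ball near (255,203) and the hub near (322,184). In the top view the ball is at about (316,177), the hub at (244,170), and the bar ends near (227,163) and (261,177). Next I'll measure them.

```bash
python3 - <<'E'
from h import *
s=np.load("scene0.npz");t=np.load("top0.npz")
a=cv2.resize(s["im"][160:280,230:370],None,fx=4,fy=4,interpolation=2)
b=cv2.resize(t["im"][140:230,190:340],None,fx=4,fy=4,interpolation=2)
cv2.imwrite("pics/crop.png",np.vstack([np.pad(a,((0,0),(0,40),(0,0))),b[:,:600]])[...,::-1][:840]) 
cv2.imwrite("pics/cA.png",a[...,::-1]);cv2.imwrite("pics/cB.png",b[...,::-1])
for n,d in(("scene",s),("top",t)):
    C=cloud(n,d["de"]); im=d["im"].astype(int); 
    m=(im.max(2)<45)&(C[...,2]>.15)&(C[...,2]<.40)&(C[...,0]>.5)&(C[...,0]<1.0)&(abs(C[...,1])<.4)&(d["de"]>0)
    k,l,st,ce=cv2.connectedComponentsWithStats(m.astype(np.uint8))
    for i in range(1,k):
        if st[i,4]>12: print(n,st[i],ce[i].round(1),np.median(C[l==i],0).round(3),C[l==i].max(0).round(3))
C=cloud("top",t["de"]);im=t["im"]
m=(C[...,2]>.17)&(C[...,2]<.222)&(C[...,0]>.45)&(C[...,0]<.9)&(abs(C[...,1])<.35)
P=C[m];print(m.sum(),cv2.minAreaRect((P[:,:2]*1000).astype(np.float32)))
for u,v in((244,170),(252,243),(320,186)): print(C[v,u].round(3))
E
```

```text
top [221 160  13   9  61] [226.7 163.6] [0.676 0.113 0.283] [0.687 0.133 0.292]
top [254 173  12   8  59] [259.7 176.5] [0.632 0.007 0.282] [0.644 0.026 0.288]
top [309 172  12   9  59] [315.4 176.3] [ 0.612 -0.165  0.349] [ 0.642 -0.153  0.359]
top [237 175  14   5  26] [244.  177.2] [0.631 0.057 0.275] [0.64  0.082 0.286]
1708 ((646.6908569335938, 58.13914489746094), (145.86148071289062, 326.8889465332031), 12.702030181884766)
[ 0.238 -0.014  1.813]
[0.437 0.04  0.12 ]
[ 0.662 -0.215  0.002]
```

View pics/cA.png

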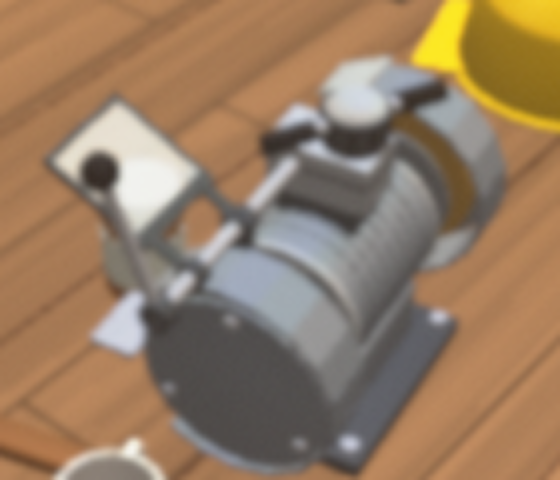

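View pics/cB.png

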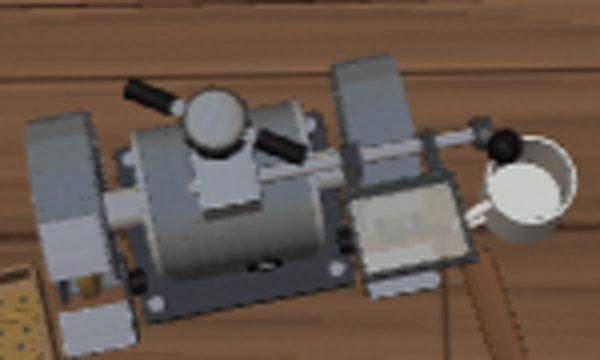

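```bash
python3 - <<'E'
from h import *
def tri(a,b):
    o1,d1=ray("scene",*a);o2,d2=ray("top",*b)
    s=np.linalg.lstsq(np.c_[d1,-d2],o2-o1,rcond=None)[0]
    p,q=o1+s[0]*d1,o2+s[1]*d2; return (p+q)/2,np.linalg.norm(p-q)
B,e=tri((254.7,202.7),(316,176.3));print("ball",B,e)
H=tri((230+357/4,160+104/4),(244,169.8));print("hubtop",H)
h=atz("top",244,169.8,.295);print(h)
e1=atz("top",226.7,163.6,.28);e2=atz("top",259.7,176.5,.28);print(e1,e2,(e1+e2)/2,np.degrees(np.arctan2(*(e1-e2)[[1,0]])))
# rod: from cB
r1=atz("top",190+265/4,140+173/4,.232);r2=atz("top",190+465/4,140+137/4,.232)
d=r1-r2;yaw=np.arctan2(-d[0],d[1]);print(r1,r2,"yaw",np.degrees(yaw))
s=np.load("top0.npz");C=cloud("top",s["de"])
for yaw in (yaw,np.radians(12.7)):
    X=np.array([np.cos(yaw),np.sin(yaw)]);Y=np.array([-X[1],X[0]])
    O=h[:2]-.02*X; A=np.r_[O-.02*X-.215*Y,.232]
    v=B-A;print("O",O,"A",A,"ball-axis in grinder",v[:2]@X,v[:2]@Y,v[2],np.linalg.norm(v),np.degrees(np.arctan2(v[2],-v[:2]@X)))
    P=C.reshape(-1,3);
    print("rel proj",proj("top",A),proj("scene",A))
E
```

```text
ball [ 0.61451324 -0.16575209  0.3394811 ] 0.001629354921556256
hubtop (array([0.65547292, 0.0598538 , 0.28588305]), np.float64(0.0055150046689263175))
[0.65090255 0.05751788 0.295     ]
[0.67668581 0.113839   0.28      ] [0.63183489 0.00804491 0.28      ] [0.65426035 0.06094195 0.28      ] 67.02570677477304
[0.62142291 0.02043979 0.232     ] [ 0.64902152 -0.14550918  0.232     ] yaw 9.442313029487064
O [0.63117352 0.05423679] A [ 0.64671622 -0.16113132  0.232     ] ball-axis in grinder -0.03252472491928229 0.0007248778868650554 0.1074811045662882 0.11229679878703235 73.16372455755972
rel proj [[310.99133424 174.84012787]] [[266.47823852 237.38438815]]
O [0.63139186 0.05312096] A [ 0.6591481  -0.16101589  0.232     ] ball-axis in grinder -0.04458408440315453 0.005192477859118476 0.1074811045662882 0.11647699449751621 67.47090676299429
rel proj [[310.82337746 171.20753166]] [[269.85371176 239.37329631]]
```

```bash
python3 - <<'E'
from h import *
R=cv2.Rodrigues(arm.observe()["ee_rot"])[0];print(R.round(3)); z=R[:,2];print(np.degrees(np.arctan2(z[1],z[0])))
E
```

```text
[[ 0.902 -0.     0.432]
 [-0.432 -0.001  0.902]
 [ 0.    -1.    -0.001]]
64.39761107039064
```

{"method": "carry_out", "body": {"steps": [0,0,0,0.5,0,0,0.2,-0.4,1,0,0,0.4,-1,1,0,0,0.4,-1,1,0]}}

```text
clock: 0.5
position: [0.3123, 0.4608, 0.3284]
ee_rot: [-1.541, 0.351, -0.354]
force: [-0.5, 0.2, -0.2]
width: 0.701
```

{"method": "carry_out", "body": {"steps": [0,0.3,-0.5,0.5,0,0,0.5,-1,1,0,0,0.5,-1,1,0]}}

```text
clock: 0.8
position: [0.3603, 0.3619, 0.4275]
ee_rot: [-1.543, 0.351, -0.35]
force: [1.7, 1.2, -0.1]
width: 0.442
```

{"method": "carry_out", "body": {"steps": [0,0.25,-0.5,0,-0.19,0,0.5,-1,0,-0.38,0,0.5,-1,0,-0.5]}}

```text
clock: 1.1
position: [0.4127, 0.2578, 0.4272]
ee_rot: [-1.466, 0.665, -0.668]
force: [-0.6, 0.4, -0.3]
width: 0.179
```

{"method": "carry_out", "body": {"steps": [0,0.25,-0.5,0,-0.19,0,0.5,-1,0,-0.38,0,0.5,-1,0,-0.5]}}

```text
clock: 1.4
position: [0.462, 0.1577, 0.4268]
ee_rot: [-1.346, 0.965, -0.968]
force: [0.2, -0.1, -0.0]
width: 0.002
```

{"method": "carry_out", "body": {"steps": [0,0.3,-0.5,0,-0.2,0,0.6,-1,0,-0.2,0,0.6,-1,0,-0.2]}}

```text
clock: 1.7
position: [0.5214, 0.0583, 0.4265]
ee_rot: [-1.288, 1.078, -1.081]
force: [0.5, 0.8, 0.3]
width: 0.006
```

{"method": "carry_out", "body": {"steps": [0,0.3,-0.5,0,0,0,0.6,-1,0,0,0,0.6,-1,0,0]}}

```text
clock: 2.0
position: [0.5809, -0.0416, 0.426]
ee_rot: [-1.29, 1.078, -1.08]
force: [-0.2, -0.4, 1.2]
width: 0.007
```

{"method": "carry_out", "body": {"steps": [0,0.4,-0.5,0,0,0,0.8,-1,0,0,0,0.8,-1,0,0,0,0.8,-1,0,0]}}

```text
clock: 2.4
position: [0.6607, -0.1406, 0.4243]
ee_rot: [-1.291, 1.08, -1.078]
force: [-0.1, 0.2, 0.3]
width: 0.005
```

```bash
python3 - <<'E'
from h import *
o=arm.observe();R=cv2.Rodrigues(o["ee_rot"])[0]; z=R[:,2];print(o["position"],np.degrees(np.arctan2(z[1],z[0])),o["joints"].round(2),o["clock"],o["width"])
E
```

```text
[ 0.66068488 -0.14056241  0.4243365 ] 10.0954191852288 [-0.18  0.49  0.58  1.09 -0.26  1.63  0.5 ] 2.4 0.004693200047935637
```

{"method": "carry_out", "body": {"steps": [0,0.1,-0.18,0,0,0,0.1,-0.18,-0.4,0,0,0.1,-0.18,-0.82,0,0,0.1,-0.18,-0.82,0]}}

```text
clock: 2.8
position: [0.6671, -0.1521, 0.3384]
ee_rot: [-1.294, 1.083, -1.066]
force: [-0.3, 0.7, -0.0]
width: 0.006
```

```bash
python3 - <<'E'
from h import *
a,_=get_image("scene");b,_=get_image("top")
a=cv2.resize(a[140:260,220:340],None,fx=4,fy=4,interpolation=2)
b=cv2.resize(b[140:260,270:350],None,fx=4,fy=4,interpolation=2)
cv2.imwrite("pics/c1.png",np.hstack([a,b])[...,::-1]); print(arm.observe()["position"],arm.observe()["force"])
E
```

```text
[ 0.66990951 -0.15327441  0.34533862] [ 0.73718083 -0.15144351  0.53873881]
```

View pics/c1.png

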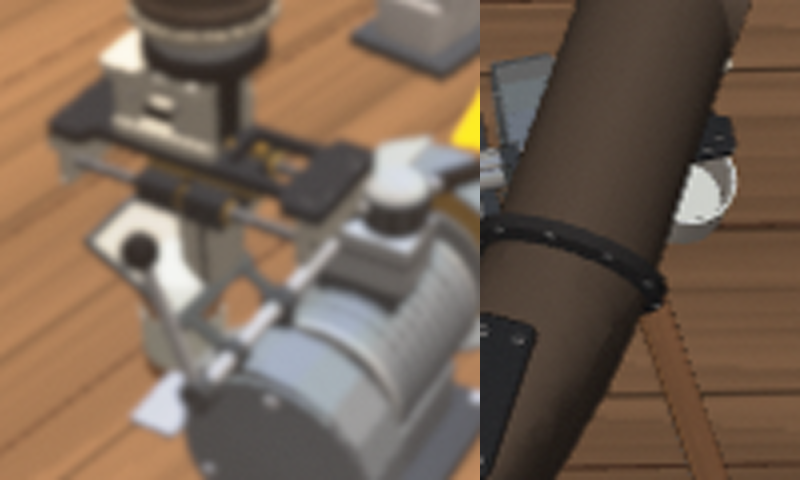

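{"method": "carry_out", "body": {"steps": [0,0.01,-0.06,-0.04,0,0,-0.14,-0.09,-0.04,0,0,-0.27,-0.11,-0.04,0,0,-0.38,-0.13,-0.06,0,0,-0.49,-0.15,-0.1,0,0,-0.49,-0.15,-0.1,0]}}

```text
clock: 3.5
position: [0.6211, -0.1706, 0.3373]
ee_rot: [-1.287, 1.072, -1.078]
force: [0.1, 1.5, -0.3]
width: 0.005
```

```bash
python3 - <<'E'
from h import *
a,_=get_image("scene")
o=arm.observe();print(o["position"],o["force"]);print(proj("scene",[o["position"],[.6145,-.166,.34]]))
a=cv2.resize(a[140:260,220:340],None,fx=4,fy=4,interpolation=2)
cv2.imwrite("pics/c2.png",a[...,::-1])
E
```

```text
[ 0.62151785 -0.17005055  0.33687052] [ 0.44554202 -0.09579571  0.20219953]
[[255.23968521 205.4058387 ]
 [254.30924625 202.64344335]]
```

View pics/c2.png

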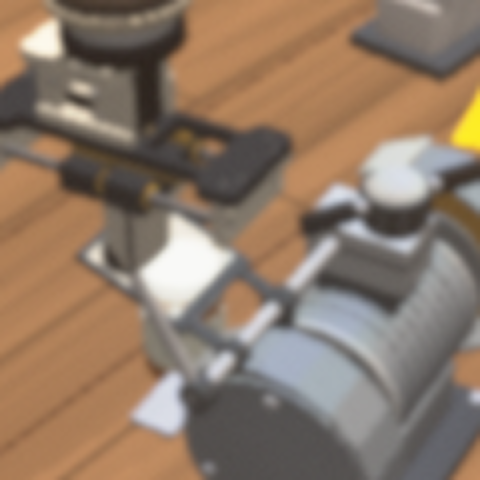

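{"method": "carry_out", "body": {"steps": [0,-0.13,-0.02,-0.07,0,0,-0.26,-0.05,-0.16,0,0,-0.36,-0.07,-0.26,0,0,-0.46,-0.08,-0.37,0,0,-0.54,-0.1,-0.5,0,0,-0.61,-0.11,-0.64,0,0,-0.65,-0.12,-0.74,0,0,-0.67,-0.12,-0.82,0,0,-0.67,-0.12,-0.82,0]}}

```text
clock: 4.45
position: [0.5552, -0.1815, 0.2529]
ee_rot: [-1.289, 1.073, -1.076]
force: [2.6, -0.5, 1.2]
width: 0.005
```

```bash
python3 - <<'E'
from h import *
a,_=get_image("scene")
o=arm.observe();print(o["position"],o["force"])
a=cv2.resize(a[150:270,220:340],None,fx=4,fy=4,interpolation=2)
cv2.imwrite("pics/c3.png",a[...,::-1])
E
```

```text
[ 0.55500972 -0.18144536  0.25300079] [ 3.86513868 -0.02012087  1.20816736]
```

View pics/c3.png

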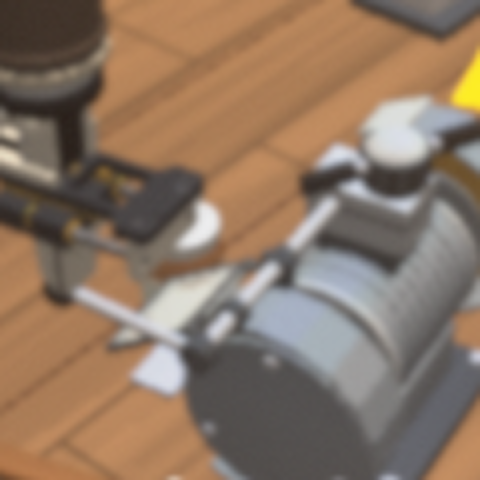

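{"method": "carry_out", "body": {"steps": [0,0.02,0,-0.05,0,0,0.02,0,-0.1,0,0,0.02,0,-0.14,0,0,0.02,0,-0.14,0]}}

```text
clock: 4.9
position: [0.5621, -0.182, 0.2457]
ee_rot: [-1.281, 1.062, -1.082]
force: [3.2, 4.0, 44.6]
width: 0.008
```

{"method": "carry_out", "body": {"steps": [0,0.02,0,0.1,0,0,0.02,0,0.6,0,0,0.02,0,1,0,0,0.02,0,1,0]}}

```text
clock: 5.3
position: [0.5595, -0.1825, 0.3439]
ee_rot: [-1.286, 1.069, -1.079]
force: [-0.1, -0.5, 0.0]
width: 0.004
```

{"method": "carry_out", "body": {"steps": [0,0,0.2,0.5,0,0,0,0.8,1,0,0,0,1,1,0,0,0,1,1,0]}}

```text
clock: 5.7
position: [0.5593, -0.0745, 0.4407]
ee_rot: [-1.289, 1.067, -1.067]
force: [0.2, -0.6, -0.1]
width: 0.002
```

```bash
python3 - <<'E'
from h import *
a,_=get_image("scene")
o=arm.observe();print(o["position"],o["force"])
# expected ball at 5deg
for yaw in (9.4,10.5):
    y=np.radians(yaw);X=np.array([np.cos(y),np.sin(y),0]);Y=np.array([-X[1],X[0],0])
    A=np.array([.651,.0585,.232])-.04*X-.215*Y
    for el in (0,5,10,15): print(yaw,el,proj("scene",A-X*.115*np.cos(np.radians(el))+[0,0,.115*np.sin(np.radians(el))]))
C=a[170:270,230:350].astype(int).max(2)
m=((C<45)).astype(np.uint8);k,l,st,ce=cv2.connectedComponentsWithStats(m)
print([(ce[i]+[230,170],st[i,2:]) for i in range(1,k) if st[i,4]>15])
a=cv2.resize(a[150:270,220:340],None,fx=4,fy=4,interpolation=2)
cv2.imwrite("pics/c4.png",a[...,::-1])
E
```

```text
[ 0.55852352 -0.07777448  0.43911587] [-0.19451753 -1.1943518  -0.99302157]
9.4 0 [[233.26276731 223.1875975 ]]
9.4 5 [[233.039658   220.59702269]]
9.4 10 [[233.06180477 218.09678686]]
9.4 15 [[233.33365305 215.70579012]]
10.5 0 [[233.8016591  224.25596847]]
10.5 5 [[233.58263303 221.66153027]]
10.5 10 [[233.61343041 219.15465906]]
10.5 15 [[233.89853171 216.75432054]]
[]
```

View pics/c4.png

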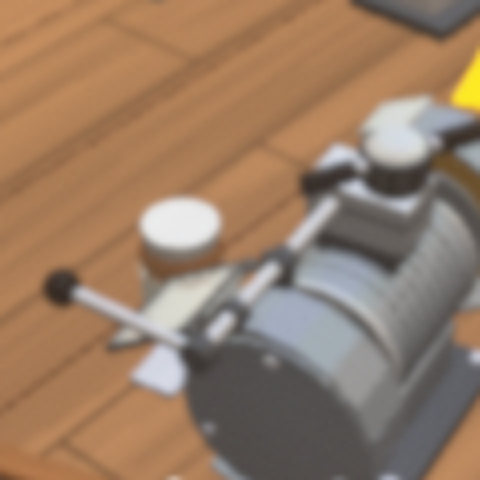

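The lever ball is at (235.5,221.8). I expected about (233,221) with the lever 5° above level, and the push ended against 44 N, so the guard is on its stop. Next is the T-handle.

{"method": "carry_out", "body": {"steps": [0,0.3,0.2,0,0.19,0,0.7,0.4,0,0.38,0,1,0.7,0,0.57,0,1,0.73,0,0.76,0,1,0.73,0,0.9,0,1,0.73,0,0.9,0]}}

```text
validation failed for argument at $.st...
```

```bash
cat > st.py <<'E'
from h import *
o=arm.observe();R=cv2.Rodrigues(o["ee_rot"])[0]; z=R[:,2];print(o["position"].round(4),"jaw",np.degrees(np.arctan2(z[1],z[0])),o["joints"].round(2),o["clock"],o["force"].round(1))
E
python3 st.py
```

```text
[ 0.5585 -0.0778  0.4391] jaw 10.742126084641995 [-0.37  0.25  0.56  1.37 -0.13  1.56  0.37] 5.75 [-0.2 -1.2 -1. ]
```

{"method": "carry_out", "body": {"steps": [0,0.3,0.2,0,0.19,0,0.7,0.4,0,0.38,0,1,0.7,0,0.57,0,1,0.73,0,0.76,0,1,0.73,0,0.9,0,1,0.73,0,0.9]}}

```text
clock: 6.35
position: [0.6578, -0.0096, 0.437]
ee_rot: [-1.506, 0.536, -0.532]
force: [-0.7, -0.1, 0.2]
width: 0.004
```

{"method": "carry_out", "body": {"steps": [0,0,0,0,0.19,0,0,0,0,0.36,0,0,0,0,0.36,0,0,0,0,0.36]}}

```text
clock: 6.75
position: [0.6577, -0.0091, 0.4383]
ee_rot: [-1.547, 0.32, -0.318]
force: [-0.0, -0.8, -0.1]
width: 0.003
```

```bash
python3 st.py
```

```text
[ 0.6577 -0.0091  0.4383] jaw 66.69554482283388 [-0.27  0.43  0.35  1.1  -0.14  1.63  1.21] 6.75 [-0.  -0.8 -0.1]
```

{"method": "carry_out", "body": {"steps": [0,0.01,0.05,-0.4,0,0,0.01,0.05,-0.8,0,0,0.01,0.05,-1,0,0,0.01,0.05,-1,0]}}

```text
clock: 7.15
position: [0.6572, -0.0033, 0.3352]
ee_rot: [-1.549, 0.322, -0.312]
force: [-0.2, -0.1, -0.1]
width: 0.004
```

{"method": "carry_out", "body": {"steps": [0,0,0,-0.25,0,0,0,0,-0.5,0,0,0,0,-0.76,0,0,0,0,-0.76,0]}}

```text
clock: 7.55
position: [0.6579, -0.0034, 0.2608]
ee_rot: [-1.549, 0.319, -0.313]
force: [-0.4, 0.0, -0.1]
width: 0.003
```

```bash
python3 st.py; python3 - <<'E'
from h import *
a,_=get_image("scene")
a=cv2.resize(a[110:250,230:390],None,fx=4,fy=4,interpolation=2)
cv2.imwrite("pics/c5.png",a[...,::-1])
p=arm.observe()["position"][:2];c=np.array([.653,.060]);
for f in range(235,130,-6):
    r=np.radians(f);q=c+.057*np.array([np.cos(r),np.sin(r)])+.0185*np.array([-np.sin(r),np.cos(r)])
    print(f,((q-p)*10).round(2),round((f-247)/45,2))
E
```

```text
[ 0.6579 -0.0034  0.2608] jaw 66.93091862553612 [-0.28  0.48  0.32  1.45 -0.15  1.24  1.22] 7.55 [-0.4  0.  -0.1]
235 [-0.23  0.06] -0.27
229 [-0.29  0.08] -0.4
223 [-0.35  0.11] -0.53
217 [-0.4   0.14] -0.67
211 [-0.45  0.18] -0.8
205 [-0.5   0.23] -0.93
199 [-0.54  0.27] -1.07
193 [-0.57  0.33] -1.2
187 [-0.6   0.38] -1.33
181 [-0.62  0.44] -1.47
175 [-0.64  0.5 ] -1.6
169 [-0.65  0.56] -1.73
163 [-0.66  0.62] -1.87
157 [-0.65  0.69] -2.0
151 [-0.65  0.75] -2.13
145 [-0.63  0.81] -2.27
139 [-0.61  0.87] -2.4
133 [-0.58  0.92] -2.53
```

View pics/c5.png

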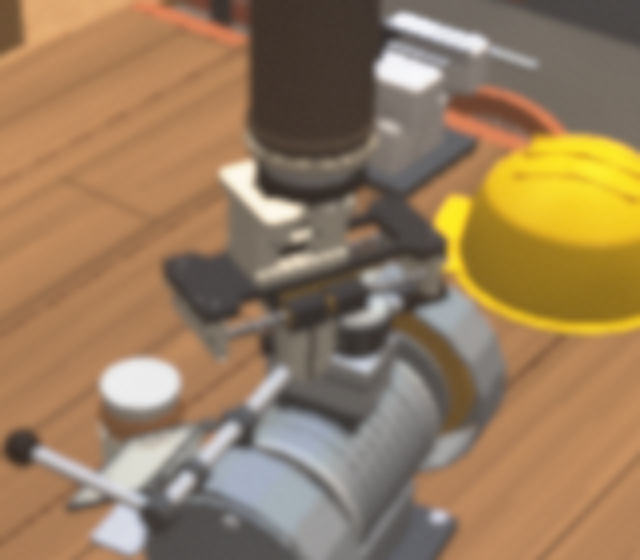

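{"method": "carry_out", "body": {"steps": [0,-0.12,0.03,0,-0.13,0,-0.23,0.06,0,-0.27,0,-0.29,0.08,0,-0.4,0,-0.35,0.11,0,-0.53,0,-0.4,0.14,0,-0.67,0,-0.4,0.14,0,-0.67]}}

```text
clock: 8.2
position: [0.6199, 0.0111, 0.2654]
ee_rot: [-1.444, 0.722, -0.726]
force: [0.2, -0.0, 0.0]
width: 0.001
```

```bash
python3 st.py
```

```text
[0.6199 0.0111 0.2654] jaw 36.800259336210345 [-0.41  0.41  0.44  1.56 -0.18  1.21  0.71] 8.2 [ 0.2 -0.   0. ]
```

{"method": "carry_out", "body": {"steps": [0,-0.05,0.04,-0.03,-0.13,0,-0.1,0.09,-0.03,-0.26,0,-0.1,0.09,-0.03,-0.26]}}

```text
clock: 8.5
position: [0.6097, 0.0202, 0.2613]
ee_rot: [-1.385, 0.877, -0.879]
force: [0.1, 0.3, -0.8]
width: 0.005
```

{"method": "carry_out", "body": {"steps": [0,-0.04,0.04,0,-0.14,0,-0.07,0.1,0,-0.27,0,-0.07,0.1,0,-0.27]}}

```text
clock: 8.8
position: [0.6025, 0.0302, 0.2606]
ee_rot: [-1.309, 1.036, -1.037]
force: [-0.2, 0.2, 0.2]
width: 0.005
```

```bash
python3 st.py
```

```text
[0.6025 0.0302 0.2606] jaw 13.28979690449755 [-0.51  0.4   0.53  1.61 -0.21  1.19  0.3 ] 8.8 [-0.2  0.2  0.2]
```

{"method": "carry_out", "body": {"steps": [0,-0.03,0.05,0,-0.13,0,-0.05,0.11,0,-0.27,0,-0.05,0.11,0,-0.27]}}

```text
clock: 9.1
position: [0.5974, 0.0413, 0.2601]
ee_rot: [-1.218, 1.193, -1.194]
force: [0.7, 0.5, 0.4]
width: 0.002
```

```bash
python3 st.py;  python3 - <<'E'
from h import *
a,_=get_image("scene")
a=cv2.resize(a[130:250,240:390],None,fx=5,fy=5,interpolation=2)
cv2.imwrite("pics/c6.png",a[...,::-1])
E
```

```text
[0.5974 0.0413 0.2601] jaw 1.2098110847342436 [-0.56  0.4   0.58  1.63 -0.23  1.19  0.09] 9.1 [0.7 0.5 0.4]
```

View pics/c6.png

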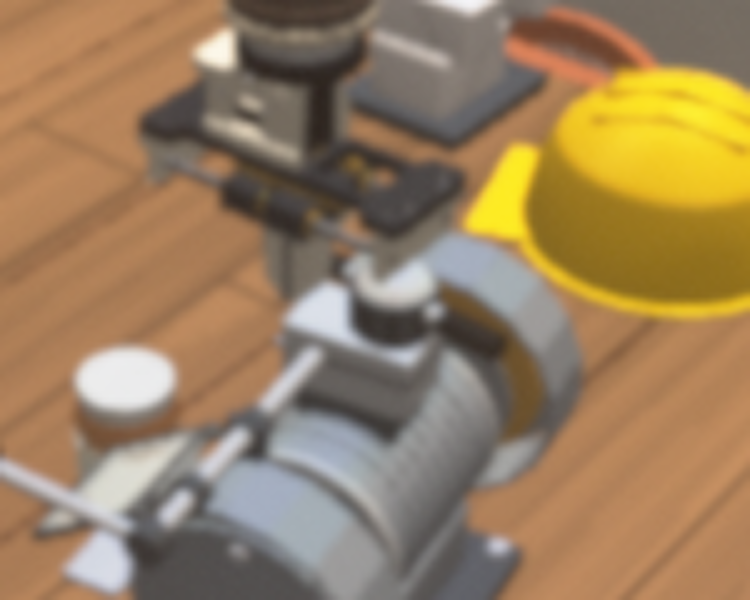

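{"method": "carry_out", "body": {"steps": [0,-0.02,0.06,0,-0.13,0,-0.03,0.12,0,-0.26,0,-0.03,0.12,0,-0.26]}}

```text
clock: 9.45
position: [0.5943, 0.0533, 0.2598]
ee_rot: [-1.117, 1.343, -1.343]
force: [0.0, 0.3, 0.2]
width: 0.003
```

```bash
python3 st.py
```

```text
[0.5943 0.0533 0.2598] jaw -10.480637903813177 [-0.62  0.4   0.63  1.63 -0.25  1.19 -0.12] 9.45 [0.  0.3 0.2]
```

{"method": "carry_out", "body": {"steps": [0,-0.01,0.06,0,-0.13,0,0,0.13,0,-0.27,0,0,0.13,0,-0.27]}}

```text
clock: 9.75
position: [0.5939, 0.0649, 0.2596]
ee_rot: [-0.997, 1.494, -1.495]
force: [-3.2, -4.7, 2.6]
width: 0.006
```

```bash
python3 st.py; python3 - <<'E'
from h import *
a,_=get_image("scene");b,_=get_image("top")
a=cv2.resize(a[150:240,270:390],None,fx=5,fy=5,interpolation=2)
cv2.imwrite("pics/c7.png",a[...,::-1])
c=np.array([.653,.060,.276])
# other end angle candidates in scene
for f in (10,0,-10,-20,-30,-45): print(f,(proj("scene",c+.057*np.array([np.cos(np.radians(f)),np.sin(np.radians(f)),0]))[0]-[270,150])*5)
E
```

```text
[0.5939 0.0649 0.2596] jaw -22.654471743671554 [-0.67  0.41  0.68  1.63 -0.27  1.19 -0.33] 9.75 [-3.2 -4.7  2.6]
10 [324.71150443 221.21436964]
0 [316.17200161 229.64340011]
-10 [305.09174515 237.00730633]
-20 [291.80115972 243.04693402]
-30 [276.71959097 247.54473201]
-45 [251.83534517 251.0566374 ]
```

View pics/c7.png

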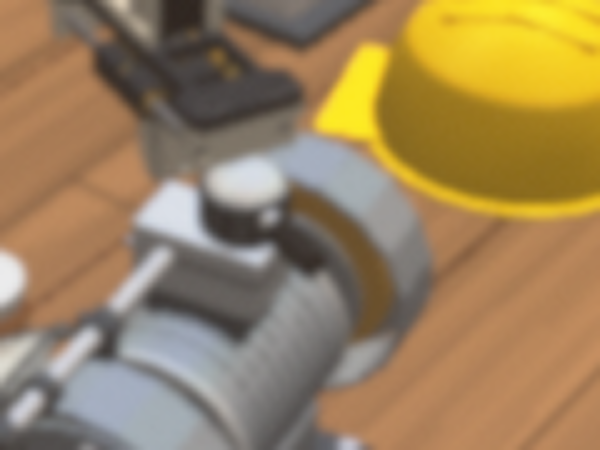

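{"method": "carry_out", "body": {"steps": [0,0,0.06,0,-0.13,0,0.02,0.12,0,-0.27,0,0.02,0.12,0,-0.27]}}

```text
clock: 10.15
position: [0.5963, 0.078, 0.2596]
ee_rot: [-0.857, 1.642, -1.642]
force: [-0.9, -0.5, 0.7]
width: 0.002
```

```bash
python3 st.py
```

```text
[0.5963 0.078  0.2596] jaw -34.86751841463743 [-0.72  0.43  0.72  1.63 -0.3   1.2  -0.53] 10.15 [-0.9 -0.5  0.7]
```

```bash
python3 - <<'E'
from h import *
a,_=get_image("scene")
a=cv2.resize(a[150:240,270:390],None,fx=5,fy=5,interpolation=2)
cv2.imwrite("pics/c8.png",a[...,::-1])
c=np.array([.653,.060,.276])
for n,im in(("c7",cv2.imread("pics/c7.png")),("c8",a)):
    m=(im.max(2)<70).astype(np.uint8);m[:150]=0
    k,l,st,ce=cv2.connectedComponentsWithStats(m);print(n,[(ce[i].round(),st[i].tolist()) for i in range(1,k) if st[i,4]>200])
for f in (-30,-40,-50,-60,-70): print(f,(proj("scene",c+.057*np.array([np.cos(np.radians(f)),np.sin(np.radians(f)),0]))[0]-[270,150])*5)
E
```

```text
c7 [(array([266., 237.]), [207, 205, 119, 67, 2613]), (array([202., 314.]), [152, 295, 94, 41, 758])]
c8 [(array([255., 238.]), [208, 207, 86, 73, 2238]), (array([201., 314.]), [152, 295, 93, 41, 766])]
-30 [276.71959097 247.54473201]
-40 [260.34098104 250.33589097]
-50 [243.21443363 251.31718634]
-60 [225.92081947 250.45266434]
-70 [209.04708609 247.77559222]
```

View pics/c8.png

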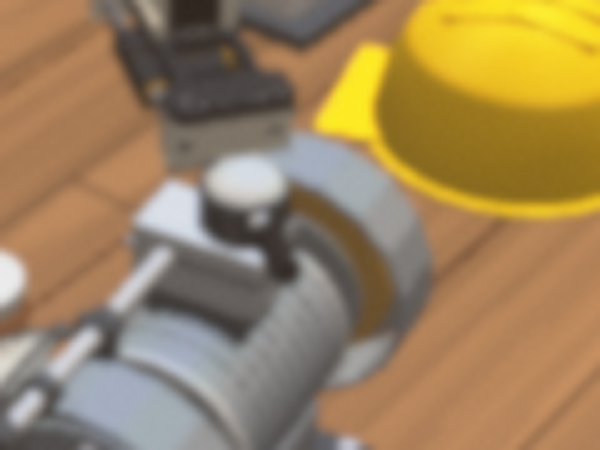

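No click yet. The free sleeve has moved from about (300,245) to (280,255), roughly 12°, so the handle is still following the finger and the torque is falling off toward the jump.

{"method": "carry_out", "body": {"steps": [0,0.01,0.03,0,-0.07,0,0.02,0.06,0,-0.13,0,0.02,0.06,0,-0.13]}}

```text
clock: 10.5
position: [0.5983, 0.0839, 0.2596]
ee_rot: [-0.785, 1.709, -1.709]
force: [0.4, -0.4, -0.6]
width: 0.003
```

```bash
python3 st.py; cat > blob.py <<'E'
from h import *
a,_=get_image("scene")
a=cv2.resize(a[150:240,270:390],None,fx=5,fy=5,interpolation=2)
# sleeve: dark pixels outside hub ellipse, below it
m=(a.max(2)<75).astype(np.uint8);m[:245]=0;m[290:]=0;m[:,:170]=0
ys,xs=np.nonzero(m);print(len(xs),xs.mean() if len(xs) else 0,ys.mean() if len(xs) else 0)
for r in range(240,300,8): print(r,''.join('%4d'%v for v in a[r,180:340:8].max(1)))
E
python3 blob.py
```

```text
[0.5983 0.0839 0.2596] jaw -40.63719863893062 [-0.74  0.44  0.75  1.62 -0.31  1.21 -0.63] 10.5 [ 0.4 -0.4 -0.6]
918 269.082788671024 263.10130718954247
240  157 186 204 195 150 102  76  63  56  54  58  64  86 107  98  85  83  86 101 112
248  109 119 135 154 160 155 138 133 119  80  59  61  71  94 108 110  93  82  86  98
256  101  99 104 110 118 129 142 164 171 121  64  60  63  84 128 155 134  99  84  87
264   93  89  93  95  99 101 108 117 130 106  65  56  57  82 138 167 169 142  98  84
272   97  96  93  90  90  92  97 100 102  93  68  52  52  77 142 166 167 168 136  93
280  100 100  99  99  97  93  90  89  93  91  77  62  63  93 144 166 163 163 155 114
288   98 100 100 102 101 101  99  96  93  90  90  94 104 131 148 158 161 154 154 139
296   85  91  96  99 102 101 100 100  99  99 104 110 127 154 155 148 151 152 148 146
```

{"method": "carry_out", "body": {"steps": [0,0.01,0.03,0,-0.07,0,0.03,0.05,0,-0.13,0,0.03,0.05,0,-0.13]}}

```text
clock: 10.85
position: [0.6014, 0.0891, 0.2597]
ee_rot: [-0.707, 1.778, -1.777]
force: [0.3, 0.3, 0.6]
width: 0.002
```

```bash
python3 st.py; python3 blob.py
```

```text
[0.6014 0.0891 0.2597] jaw -46.561405069324785 [-0.75  0.45  0.77  1.61 -0.33  1.21 -0.73] 10.85 [0.3 0.3 0.6]
949 222.5932560590095 264.6185458377239
240  157 185 203 193 132  70  60  58  56  63  79 101 112 113 100  85  84  88 100 112
248  111 119 136 149 116  68  60  66 106 139 159 162 135 108 109 109  92  84  86  98
256  102 101 104 102  79  62  60  83 161 203 204 161 122 104 130 154 134  99  82  87
264   93  89  92  83  61  56  58  80 126 158 161 125 104 109 142 167 169 142  99  85
272   99  97  93  76  56  50  55  77 100 111 114 101 101 114 150 167 167 169 135  94
280  101 101 100  90  70  60  66  81  92  96  98  98 104 118 149 166 163 162 155 114
288   99 100  99 100  94  89  91  95  91  91  95 104 116 135 149 158 160 155 154 141
296   84  92  96 100 100 100 101 100 100 100 103 111 128 153 155 149 150 153 149 145
```

The free sleeve jumped about 27° (x from 270 to 220 in the crop) for a 6° finger move, so that was the click. I'll back off and lift clear.

{"method": "carry_out", "body": {"steps": [0,-0.1,-0.08,0,0,0,-0.1,-0.08,0.5,0,0,-0.1,-0.08,1,0,0,-0.1,-0.08,1,0]}}

```text
clock: 11.3
position: [0.593, 0.0787, 0.3663]
ee_rot: [-0.695, 1.775, -1.778]
force: [1.0, 0.1, -0.5]
width: 0.005
```

{"method": "carry_out", "body": {"steps": [0,-0.3,0.3,0.5,0,0,-0.7,0.7,0.8,0,0,-1,1,0.8,0,0,-1,1,0.8,0]}}

```text
clock: 11.7
position: [0.4886, 0.1832, 0.4409]
ee_rot: [-0.709, 1.778, -1.773]
force: [0.5, 1.0, -0.4]
width: 0.002
```

{"method": "carry_out", "body": {"steps": [0,-0.3,0.4,0,0,0,-0.7,0.8,0,0,0,-0.8,1,0,0,0,-0.8,1,0,0,0,-0.8,1,0,0]}}

```text
clock: 12.2
position: [0.4108, 0.28, 0.4396]
ee_rot: [-0.707, 1.778, -1.778]
force: [-1.1, -0.3, -0.1]
width: 0.004
```

```bash
python3 st.py; python3 - <<'E'
from h import *
a,_=get_image("scene");b,_=get_image("top")
t0=np.load("top0.npz")["im"];s0=np.load("scene0.npz")["im"]
d=(np.abs(b.astype(int)-t0).max(2)>40).astype(np.uint8)
k,l,st,ce=cv2.connectedComponentsWithStats(d);print("top",[(ce[i].round(),st[i,2:].tolist()) for i in range(1,k) if st[i,4]>15])
d=(np.abs(a.astype(int)-s0).max(2)>40).astype(np.uint8)
k,l,st,ce=cv2.connectedComponentsWithStats(d);print("scene",[(ce[i].round(),st[i,2:].tolist()) for i in range(1,k) if st[i,4]>15])
# ball and sleeves in scene
m=(a.max(2)<60).astype(np.uint8)[175:245,225:345];k,l,st,ce=cv2.connectedComponentsWithStats(m);print([(ce[i]+[225,175],st[i,2:].tolist()) for i in range(1,k) if st[i,4]>8])
m=(b.max(2)<45).astype(np.uint8)[145:215,205:335];k,l,st,ce=cv2.connectedComponentsWithStats(m);print([(ce[i]+[205,145],st[i,2:].tolist()) for i in range(1,k) if st[i,4]>8])
E
```

```text
[0.4108 0.28   0.4396] jaw -46.61866941046621 [-1.32  0.11  0.71  1.53 -0.07  1.53 -1.42] 12.2 [-1.1 -0.3 -0.1]
top [(array([258., 163.]), [15, 10, 79]), (array([228., 164.]), [15, 9, 79]), (array([228., 178.]), [16, 11, 82]), (array([260., 176.]), [14, 10, 74]), (array([315., 176.]), [11, 10, 71]), (array([316., 199.]), [12, 28, 109]), (array([292., 198.]), [33, 32, 309]), (array([148., 226.]), [83, 70, 1408]), (array([108., 218.]), [31, 43, 824]), (array([172., 208.]), [17, 13, 112]), (array([177., 267.]), [36, 36, 537]), (array([134., 273.]), [20, 23, 92]), (array([ 54., 296.]), [65, 57, 1863]), (array([154., 350.]), [174, 136, 6262]), (array([ 89., 298.]), [10, 17, 60]), (array([156., 307.]), [6, 7, 20]), (array([163., 317.]), [7, 7, 23]), (array([203., 344.]), [13, 9, 52]), (array([238., 354.]), [14, 19, 136]), (array([217., 353.]), [12, 14, 57]), (array([195., 352.]), [8, 5, 16]), (array([139., 364.]), [10, 9, 46]), (array([267., 367.]), [15, 10, 35]), (array([217., 386.]), [38, 32, 250]), (array([245., 384.]), [8, 11, 23]), (array([251., 393.]), [16, 18, 139]), (array([132., 3
[... 685 characters left out ...]
]), (array([336., 183.]), [13, 9, 78]), (array([260., 199.]), [47, 28, 501]), (array([302., 194.]), [18, 9, 104]), (array([315., 201.]), [7, 8, 33]), (array([264., 214.]), [12, 9, 66]), (array([281., 216.]), [6, 4, 18]), (array([254., 226.]), [47, 21, 378])]
[(array([313.8125, 203.1875]), [4, 5, 16]), (array([234.33333333, 222.58333333]), [4, 4, 12])]
[(array([259.27118644, 162.37288136]), [13, 10, 59]), (array([227.31481481, 178.07407407]), [12, 9, 54]), (array([244.88888889, 176.85185185]), [14, 7, 27]), (array([275., 200.]), [3, 7, 15]), (array([317.52941176, 205.56862745]), [8, 8, 51]), (array([251.5       , 205.85416667]), [23, 6, 48]), (array([223.96551724, 210.13793103]), [5, 7, 29])]
```

```bash
python3 - <<'E'
from h import *
e1=atz("top",259.3,162.4,.28);e2=atz("top",227.3,178.1,.28);print(np.degrees(np.arctan2(*(e1-e2)[[1,0]])))
y=np.radians(10);X=np.array([np.cos(y),np.sin(y),0]);Y=np.array([-X[1],X[0],0])
A=np.array([.652,.0595,.232])-.04*X-.215*Y
for el in (0,5,10): print(el,proj("top",A-X*.115*np.cos(np.radians(el))+[0,0,.115*np.sin(np.radians(el))]),proj("scene",A-X*.115*np.cos(np.radians(el))+[0,0,.115*np.sin(np.radians(el))]))
print(arm.sign_off())
E
```

```text
-64.03189819160117
0 [[317.70621373 207.38652003]] [[234.04542961 223.74151392]]
5 [[317.97860401 206.67711975]] [[233.82746766 221.14871197]]
10 [[318.19481733 205.70316174]] [[233.85744121 218.64473394]]
the job is handed in; nothing more can be done
None
```

The eye guard is down on its stop and the clamp is locked with one click. I handed the job in at about 12 s of the 54 s allowed; no verdict was reported.

**Guard:** I pushed the ball from behind and above with the shut fingers until they met the stop, at about 44 N on the fingers. Afterwards the ball showed within about 1–2 px of where it should be with the lever at 5°. The fingers were kept clear of the pane, but I had no separate force reading for it.

**Clamp:** I pushed the T-handle round clockwise.
- It ran freely for about 1.4 rad, the force then rose to about 6 N and fell away, and the handle jumped ahead by itself by about 27°. I stopped there.
- The top view gives a total turn of about 131° (2.29 rad). That fits about 1.5 rad of tightening plus one notch of 0.785 rad.
- The turn alone would also fit two clicks, but I saw only one force rise and one jump.

**Bystanders:** Comparing the pictures from before and after showed no change at the hammer, jar, mug, brush or chisel. There was a small change beside the hinge box. I put it down to the arm covering that spot, since the fingers never went near the box, but I did not check it separately.

At hand-in the arm was clear of everything.

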